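# Find the steel bushing by weight and hold it over the reader

## Robot

A 6-joint arm with a two-finger parallel gripper is mounted at the origin on the work surface. World frame = base frame: x ahead of the robot, y to its left, z up, the work surface at z = 0. Lengths are in m, angles in degrees, forces in N, time in s.
With the tool pointing down it reaches from about 0.35 to 0.775 m from the base axis. Payload 5.5 kg.
Tool frame: the origin (TCP) lies at the very end of the fingers, on their centre line; the grasp point (between the pads) lies r.tcp_to_grasp behind it (r.tcp_to_grasp is the distance from the TCP to the grasp point, in m); z points along the fingers, x is the direction in which the jaws open and shut, and the axes are right-handed (so a half turn about z gives the same grasp; the last joint's range is limited). The gripper opens to 85 mm and grips with 20 to 120 N. Pads are 22 mm wide; open, the fingers measure 114 mm over their backs; the gripper's body (76 mm by 85 mm) begins 54 mm behind the grasp point. The pads swing forward as they close: fully open they stand 13 mm farther back than shut.
Start: joints at [63.106, 17.945, 2.641, 74.691, 0, 82.002], TCP at [0.186, 0.544, 0.231] pointing down, gripper open.
Joint ranges: [-158.12, 158.12], [-49.38, 96.58], [-58.88, 72.47], [-126.05, 133.96], [-84.25, 85.87], [-180, 180]. Speed limits (degrees/s): [147.25, 147.25, 180, 180, 180, 180].

## Interface

Orientations are given as [roll, pitch, yaw] about the fixed x, y, z axes, in that order (R = Rz(yaw) Ry(pitch) Rx(roll)).
In Python, from rig import r gives the robot as it stands. The module is installed in compiled form; this text tells all that it offers.
- The arm moves only by the tool step_arm, never from a script. Its argument "increments" is a list of rows, each an object of numbers: "tx", "ty", "tz": the shift along the world's x, y, z in units of 25 mm (1.0 is 25 mm); "spin": the turn about the world's z in rad. A call has 1 to 8 rows; each row shifts and turns the commanded pose from where the row before left it; what a row does not reach is not made up. A row lasts 1/12 s, in which the tool goes at most 41.7 mm and 7.16 degrees, less where a joint would pass 70% of its speed; a pose out of reach is approached as far as the arm can. A call is refused whole if a number of a shift passes 1 or a number of a turn 0.125, either way. A call with a gripper value outside its range is refused whole. "hand" is the finger opening in mm, from 0 to 85.4, set as the call begins (left out, the last holds). The fingers move at their own pace and stop on an object; "newtons" is the grip in N (left out, the last holds). Time passes only in rows, so rows that do not move let the fingers close. It gives the time, the measured TCP pose, the force and the opening at its end, in the units of the state.
- r.read_state(): the state, without advancing time (a new reading comes with each control period).
- r.camera(name): name is "scene" or "top" or "wrist"; returns a dict with "frame" (420x560x3 uint8, red, green, blue), "range_z" (420x560 float32, m along the optical axis (not along the pixel's ray), 0 where there is no reading), "camera_matrix" (3x3 intrinsics, pixels), "k1" (the pictures are not rectified: a ray, as slopes to the right and down, at radius r is drawn at 1 + k1 r^2 times it, then the intrinsics apply), "rvec" (rotation vector, rad) and "tvec" (3), from world to camera coordinates, as OpenCV has them; the wrist camera has in their place "tool_from_camera" (4x4, takes a point from camera to tool coordinates, whose origin is the TCP and whose axes are the tool frame's). Camera axes: x right, y down, z forward; pixel columns grow to the right and rows downward; lengths in m; the calibration is good to about 2 mm. A picture is of the moment at which its call begins: read the wrist's pose just before it.
- r.hand_in(): hands the job in, once; it reports no verdict.
The state is a dict: "time": time; "joint_pos": joint angles; "qvel": joint speeds; "joint_torque": joint torques, N m; "eef_pos": TCP position; "ee_rot": TCP orientation; "contact_force": force on the tool from outside, world axes, zero at the start; "torque": the same for the moment, N m; "grip_width": finger opening in m.
Only numpy, scipy, OpenCV 4.12 (cv2) and the standard library are available. Lean on these libraries where they do the work, as an engineer would, in place of code of your own. Each camera call takes 0.05 s, during which the arm holds its last target. There are 200 camera calls.

## Task

Two look-alike flanged bushings stand in the grey tray, one steel, one aluminium. Lift each of them in turn a good 5 cm clear of the tray, one at a time, to feel which is heavier, standing any you put down upright in the tray again; then hold the heavier one in the gripper, upright and still, centred about 4 cm above the round window of the reader without touching the reader, and finish while holding it there. The lighter one must be left standing in the tray, neither bushing may be tipped over, and everything else stays where it is.

Things in the scene. Friction and masses are not known exactly. Their poses are not given: they have to be found in the camera images.
- bushing_p: one of two flanged metal bushings of the same bare grey look, standing in the tray, flange down: straight tube of outer diameter 40 with an 18 bore from end to end, 65 tall in all; the flange at the foot is 52 in diameter and 8 thick. Origin at the centre of the underside, z along the bore, upwards. They are alike to the eye, but one is steel and weighs 0.39 to 0.55 kg, the other aluminium and weighs 0.12 to 0.20 kg; which is which cannot be told from position or name
- bushing_q: one of two flanged metal bushings of the same bare grey look, standing in the tray, flange down: straight tube of outer diameter 40 with an 18 bore from end to end, 65 tall in all; the flange at the foot is 52 in diameter and 8 thick. Origin at the centre of the underside, z along the bore, upwards. They are alike to the eye, but one is steel and weighs 0.39 to 0.55 kg, the other aluminium and weighs 0.12 to 0.20 kg; which is which cannot be told from position or name
- tray: shallow open grey tray, fixed to the bench, 170 (x) x 290 (y) x 14 tall, walls and floor 4 thick, so the inner floor is 4 above the bench; origin at the centre of its underside. The bushings stand near its two ends (about 85 from its centre along its y)
- reader_window (a point): centre of the round glass window, diameter 56, on the top face of the reader, a fixed white box 140 x 140 on plan; the point lies on the top face, 45 above the bench; z up
- reader: the fixed white reader box, 140 x 140 x 44, origin at the centre of its underside
- collar: small plain brass ring, outer diameter 30, hole 16, height 14, lying in the tray between the bushings; a bystander; origin at the centre of its underside
- screwdriver: screwdriver 150 long lying on the bench between tray and reader; a bystander; origin at the centre of its underside
- jar: small white capped jar, diameter 52, height 60; a bystander; origin at the centre of its underside
- beaker: clear open beaker, diameter 70, height 90; a bystander; origin at the centre of its underside
- bottle: white bottle, diameter 64, height 160; a bystander; origin at the centre of its underside
- rack: white block rack 80 x 160 x 50 with capped tubes that reach up to 92; a bystander; origin at the centre of its underside
- weigh_box: cardboard box 70 x 100 x 35; a bystander; origin at the centre of its underside
Mind the look-alikes: they are no part of the job. What is shaped like the bushing_q but black, turquoise or yellow is not meant.

How it is judged (in metres and radians):
On the way, in this order (a step that is already met when the one before it is completed fails the run):
1. the lighter bushing is lifted clear of the tray (underside 30 mm above the bench) in the gripper while the other stands in the tray (z of bushing_p in the frame of tray above 0.03 m and contact force between the fingers and bushing_p above 1 N and z of bushing_q in the frame of tray below 0.012 m and x of bushing_q in the frame of tray between -0.085 and 0.085 m and y of bushing_q in the frame of tray between -0.145 and 0.145 m and angle between bushing_q's own z axis and vertical below 0.1 rad and contact force between the fingers and bushing_q below 0.5 N), for 0.2 s.
2. the lighter bushing stands in the tray again, let go, the heavier one standing there too (z of each of bushing_p, bushing_q in the frame of tray below 0.012 m and x of bushing_p in the frame of tray between -0.085 and 0.085 m and y of bushing_p in the frame of tray between -0.145 and 0.145 m and angle between each of bushing_p, bushing_q's own z axis and vertical below 0.1 rad and contact force between the fingers and bushing_p below 0.5 N and x of bushing_q in the frame of tray between -0.085 and 0.085 m and y of bushing_q in the frame of tray between -0.145 and 0.145 m and contact force between the fingers and bushing_q below 0.5 N), for 0.1 s.
3. the heavier bushing is lifted clear of the tray in the gripper (z of bushing_q in the frame of tray above 0.03 m and contact force between the fingers and bushing_q above 1 N and z of bushing_p in the frame of tray below 0.012 m and x of bushing_p in the frame of tray between -0.085 and 0.085 m and y of bushing_p in the frame of tray between -0.145 and 0.145 m and angle between bushing_p's own z axis and vertical below 0.1 rad and contact force between the fingers and bushing_p below 0.5 N), for 0.2 s.
At the end, for the whole second after the job is handed in: The heavier bushing is gripped by the fingers and nothing else, upright within 10 degrees, still, its centre within 20 mm horizontally of the window's centre and its underside 20 to 65 mm above the window; the lighter one stands upright in the tray, let go (z of bushing_p in the frame of tray below 0.012 m and x of bushing_p in the frame of tray between -0.085 and 0.085 m and y of bushing_p in the frame of tray between -0.145 and 0.145 m and angle between bushing_p's own z axis and vertical below 0.1 rad and contact force between the fingers and bushing_p below 0.5 N and linear speed of bushing_p below 0.02 m/s and contact force between the fingers and bushing_q above 1 N and horizontal distance between bushing_q and reader_window below 0.02 m and z of bushing_q in the frame of reader_window between 0.02 and 0.065 m and angle between bushing_q's own z axis and vertical below 0.17 rad and linear speed of bushing_q below 0.03 m/s and contact force between bushing_q and reader below 0.2 N and contact force between bushing_q and tray below 0.2 N and contact force between bushing_q and bushing_p below 0.2 N); the arm keeps its last pose, push and grip.
It fails at once if a bushing is tipped over (more than 45 degrees) (angle between any of bushing_p, bushing_q's own z axis and vertical above 0.785 rad).
It fails at once if a bystander is moved by more than 25 mm (distance of any of collar, screwdriver, jar, beaker, bottle, rack, weigh_box from where it was at the start of the episode above 0.025 m).
It fails at once if both bushings are off the tray at once (z of each of bushing_p, bushing_q in the frame of tray above 0.03 m).
It fails at once if a bushing bears on the reader (contact force between any of bushing_p, bushing_q and reader above 3 N).
It also fails if it takes over 67 s, if anything falls off the work surface, if the arm or the gripper's body presses on something with over 40 N, if the wrist force passes 120 N, or if a joint passes its speed limit or range.

## Working session

There is one attempt and no reset: what is moved stays moved. The work goes in short steps, Python scripts to look and compute and a tool call to move; the robot and the scene stay as the last step left them, time stands still between calls to the robot, and variables do not carry over. Pictures are saved under pics/ and viewed, about 8 in all and at most 12, crops included, and the job is handed in when it is done.

Besides the shell and the picture viewer there is one more tool, called by a JSON object that holds its "method" and its "body", one argument or row to a line. step_arm: Moves the arm, as the interface text tells. Its arguments: {"type":"object","properties":{"increments":{"type":"array"},"hand":{"type":"number"},"newtons":{"type":"number"}},"required":["increments"]}

```bash
mkdir -p pics
cat > h.py <<'E'
import numpy as np, cv2
from rig import r
def cloud(c):
    K=c["camera_matrix"];h,w=c["range_z"].shape
    v,u=np.mgrid[0:h,0:w].astype(float)
    d=np.array([c["k1"],0,0,0,0],float)
    n=cv2.undistortPoints(np.stack([u.ravel(),v.ravel()],1)[:,None],K,d)[:,0]
    z=c["range_z"].ravel()
    p=np.c_[n*z[:,None],z]
    if "rvec" in c:
        R=cv2.Rodrigues(np.array(c["rvec"],float))[0]
        p=(p-np.ravel(c["tvec"]))@R
    p[z==0]=np.nan
    return p.reshape(h,w,3)
E
python3 - <<'E'
from h import *
print(r.read_state(), r.tcp_to_grasp)
for n in("top","scene"):
    c=r.camera(n); cv2.imwrite(f"pics/{n}0.png",c["frame"][...,::-1]); np.save(n+".npy",cloud(c))
E
```

```text
{'time': 0.0, 'joint_pos': array([6.31053422e+01, 1.79904836e+01, 2.57438094e+00, 7.46911642e+01,
       1.68956186e-03, 8.20024292e+01]), 'qvel': array([-0.00240992,  0.10678824, -0.0238098 ,  0.08936954, -0.04202598,
       -0.02781042]), 'joint_torque': array([ 1.03735470e-03, -4.80624604e+01,  2.98535693e+01,  1.95852929e-02,
        5.72072736e-05,  1.03350979e-05]), 'eef_pos': array([0.1859719 , 0.54352853, 0.23039355]), 'ee_rot': array([-1.79983403e+02,  1.05988456e-01,  7.11029268e+01]), 'contact_force': array([-0.02191998,  0.40230211, -0.88861805]), 'torque': array([0.01444171, 0.00185729, 0.0311644 ]), 'grip_width': 0.08559469544340585} 0.0187
```

View pics/top0.png

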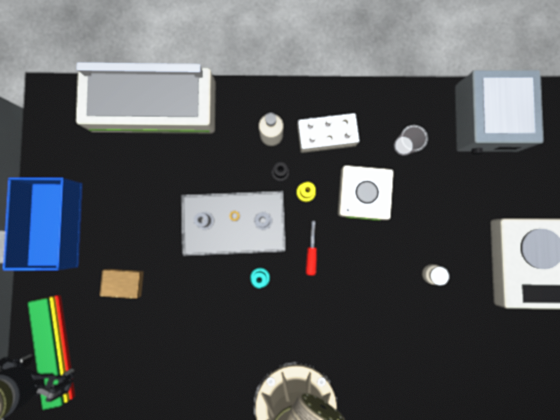

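View pics/scene0.png

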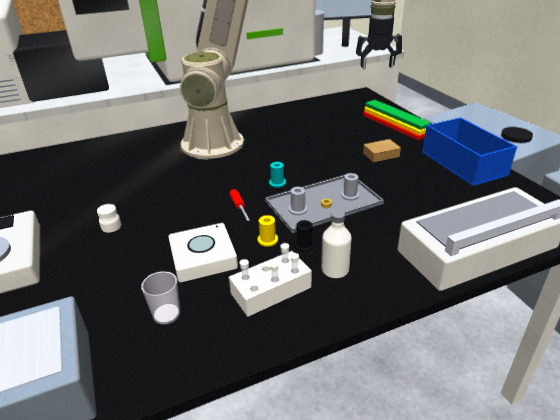

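The top view shows the bushings at about (204,220) and (263,220) with the collar at (235,216). The reader window is at (367,192), and there are look-alikes at (260,278), (306,191) and (280,171). The scene view agrees.

Run:
```python
from h import *
P=np.load("top.npy"); S=np.load("scene.npy")
for n,(u,v) in dict(A=(204,220),B=(263,220),col=(235,216),win=(367,192),trayc=(233,223),teal=(260,278),blk=(280,171)).items():
    print(n,P[v,u].round(4))
for n,(u,v) in dict(A=(204,220),B=(263,220),teal=(260,278),yel=(306,191),blk=(280,171)).items():
    c=P[v,u,:2]
    for T,C in(("top",P),("scene",S)):
        q=C.reshape(-1,3); m=(np.hypot(*(q[:,:2]-c).T)<.05)&(q[:,2]>.058)&(q[:,2]<.08)
        w=q[m]
        if m.sum()>3:
            (x,y),rad=cv2.minEnclosingCircle(w[:,:2].astype(np.float32)); print(n,T,m.sum(),w.mean(0).round(4),np.round((x,y,rad),4),"ztop",np.median(w[:,2]).round(4))
for T,C in(("top",P),("scene",S)):
    q=C.reshape(-1,3); c=P[192,367,:2]
    m=(np.abs(q[:,:2]-c).max(1)<.11)&(q[:,2]>.037)&(q[:,2]<.055)
    print(T,m.sum(),cv2.minAreaRect(q[m][:,:2].astype(np.float32)),np.median(q[m][:,2]))
    c=P[223,233,:2]
    m=(np.abs(q[:,0]-c[0])<.11)&(np.abs(q[:,1]-c[1])<.165)&(q[:,2]>.002)&(q[:,2]<.02)
    q=q[m]; h=q[q[:,2]>.010]; print("tray",cv2.minAreaRect(h[:,:2].astype(np.float32)))
# window by circle in image
im=cv2.imread("pics/top0.png")[170:215,345:390]
g=cv2.resize(cv2.cvtColor(im,6),None,fx=4,fy=4,interpolation=2)
k=cv2.HoughCircles(g,3,1.5,100,param1=100,param2=.5,minRadius=30,maxRadius=60)
if k is not None:
    k=k[0,0]; u,v=345+(k[0]-1.5)/4,170+(k[1]-1.5)/4; print("win px",u,v,k[2]/4,P[round(v),round(u)])
```

```text
A [0.5135 0.2667 0.0013]
B [0.5142 0.0962 0.0028]
col [0.5254 0.1772 0.0036]
win [ 0.5923 -0.1958  0.0454]
trayc [0.5052 0.1829 0.0013]
teal [ 0.3482  0.1036 -0.0004]
blk [ 0.6586  0.0477 -0.0028]
A top 145 [0.5128 0.2623 0.0677] [0.5129 0.263  0.0201] ztop 0.0681
A scene 125 [0.5177 0.2607 0.0674] [0.5149 0.2636 0.0226] ztop 0.0686
B top 137 [0.5138 0.0959 0.0681] [0.514  0.0966 0.0198] ztop 0.0684
B scene 140 [0.5176 0.0933 0.0672] [0.5153 0.0965 0.022 ] ztop 0.0688
teal top 138 [0.3524 0.1034 0.0643] [0.3522 0.1035 0.0197] ztop 0.0644
teal scene 96 [0.3555 0.1018 0.0647] [0.3527 0.1008 0.0212] ztop 0.0658
yel top 131 [ 0.5975 -0.028   0.0639] [ 0.5978 -0.0283  0.0197] ztop 0.0641
yel scene 149 [ 0.6017 -0.03    0.0647] [ 0.5991 -0.0288  0.021 ] ztop 0.0655
blk top 134 [0.655  0.0471 0.0642] [0.6555 0.0469 0.02  ] ztop 0.0642
blk scene 162 [0.6593 0.045  0.0643] [0.6579 0.047  0.0211] ztop 0.0653
top 2415 ((0.5943281054496765, -0.19505059719085693), (0.1398301124572754, 0.13999730348587036), 84.97864532470703) 0.043179312085195355
tray ((0.5068155527114868, 0.1826746165752411), (0.169786274433136, 0.29276806116104126), 2.636115074157715)
scene 2273 ((0.5953213572502136, -0.19655880331993103), (0.14120891690254211, 0.1426594853401184), 84.48106384277344) 0.045430660874171705
tray ((0.5081345438957214, 0.18040047585964203), (0.17749536037445068, 0.29248619079589844), 2.891658306121826)
win px 366.9375 191.5625 9.675 [ 0.59227935 -0.19578341  0.04538362]
```

{"method": "step_arm", "body": {
  "increments": [
    {"tx": 1,"ty": -0.85},
    {"tx": 1,"ty": -0.85},
    {"tx": 1,"ty": -0.85},
    {"tx": 1,"ty": -0.85},
    {"tx": 1,"ty": -0.85},
    {"tx": 1,"ty": -0.85},
    {"tx": 1,"ty": -0.85},
    {"tx": 1,"ty": -0.85}
  ],
  "hand": 85,
  "newtons": 60
}}

```text
schema error: expected keys tx, ty, tz, spin
```

{"method": "step_arm", "body": {
  "increments": [
    {"tx": 1,"ty": -0.85,"tz": -0.5},
    {"tx": 1,"ty": -0.85,"tz": -0.5},
    {"tx": 1,"ty": -0.85,"tz": -0.5},
    {"tx": 1,"ty": -0.85,"tz": -0.5},
    {"tx": 1,"ty": -0.85,"tz": -0.5},
    {"tz": -0.3},
    {},
    {}
  ]
}}

```text
schema error: expected keys tx, ty, tz, spin
```

Run:
```python
from h import *
from scipy.spatial.transform import Rotation as Ro
s=r.read_state(); print(s["time"],s["eef_pos"],s["ee_rot"],s["contact_force"])
c=r.camera("wrist"); cv2.imwrite("pics/w1.png",c["frame"][...,::-1])
p=cloud(c).reshape(-1,3); T=np.array(c["tool_from_camera"]); p=p@T[:3,:3].T+T[:3,3]
p=p@Ro.from_euler("xyz",s["ee_rot"],degrees=True).as_matrix().T+s["eef_pos"]
for n,a in dict(A=(.5135,.263),B=(.5145,.0965)).items():
    m=(np.hypot(*(p[:,:2]-a).T)<.045)&(p[:,2]>.062)&(p[:,2]<.076)
    if m.sum()>20: print(n,m.sum(),cv2.minEnclosingCircle(p[m][:,:2].astype(np.float32)),np.median(p[m][:,2]))
```

```text
0.1 [0.18601035 0.54359085 0.23046312] [-1.79987878e+02  9.64353316e-02  7.11036398e+01] [ 0.31066843  0.68916511 -0.28508331]
```

View pics/w1.png

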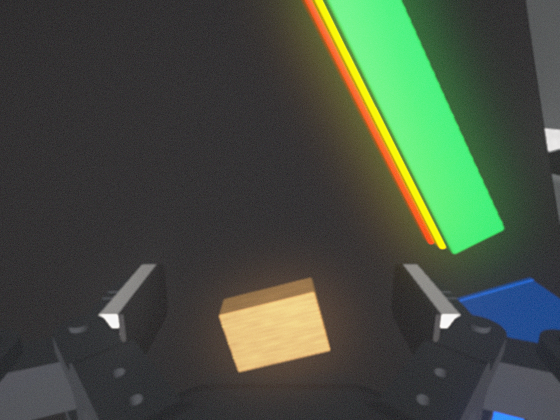

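The arm has not moved: the calls were refused because each row needs all four keys. This wrist picture only shows the start pose, with the cardboard box between the fingers at about (275,325). I'll resend.

{"method": "step_arm", "body": {
  "increments": [
    {"tx": 1,"ty": -0.85,"tz": 0,"spin": 0},
    {"tx": 1,"ty": -0.85,"tz": 0,"spin": 0},
    {"tx": 1,"ty": -0.85,"tz": 0,"spin": 0},
    {"tx": 1,"ty": -0.85,"tz": 0,"spin": 0},
    {"tx": 1,"ty": -0.85,"tz": 0,"spin": 0},
    {"tx": 1,"ty": -0.85,"tz": 0,"spin": 0},
    {"tx": 1,"ty": -0.85,"tz": 0,"spin": 0},
    {"tx": 1,"ty": -0.85,"tz": 0,"spin": 0}
  ],
  "hand": 85,
  "newtons": 60
}}

```text
time: 0.82
eef_pos: [0.3871, 0.3727, 0.2311]
ee_rot: [-180.0, 0.0, 71.1]
contact_force: [0.7, 0.4, 0.1]
grip_width: 0.0846
```

{"method": "step_arm", "body": {
  "increments": [
    {"tx": 1,"ty": -0.85,"tz": -0.5,"spin": 0},
    {"tx": 1,"ty": -0.85,"tz": -0.5,"spin": 0},
    {"tx": 1,"ty": -0.85,"tz": -0.5,"spin": 0},
    {"tx": 1,"ty": -0.85,"tz": -0.5,"spin": 0},
    {"tx": 1,"ty": -0.85,"tz": -0.5,"spin": 0},
    {"tx": 0,"ty": 0,"tz": -0.3,"spin": 0},
    {"tx": 0,"ty": 0,"tz": 0,"spin": 0},
    {"tx": 0,"ty": 0,"tz": 0,"spin": 0}
  ]
}}

```text
time: 1.48
eef_pos: [0.5104, 0.2675, 0.1606]
ee_rot: [-179.9, 0.1, 71.1]
contact_force: [-0.6, 0.8, 0.1]
grip_width: 0.0852
```

```bash
cat > w.py <<'E'
from h import *
import sys
from scipy.spatial.transform import Rotation as Ro
s=r.read_state(); print(s["time"],s["eef_pos"],s["ee_rot"],s["contact_force"],s["grip_width"])
c=r.camera("wrist"); cv2.imwrite(f"pics/{sys.argv[1]}.png",c["frame"][...,::-1])
p=cloud(c).reshape(-1,3); T=np.array(c["tool_from_camera"]); p=p@T[:3,:3].T+T[:3,3]
p=p@Ro.from_euler("xyz",s["ee_rot"],degrees=True).as_matrix().T+s["eef_pos"]
for n,a in dict(A=(.5135,.263),B=(.5145,.0965)).items():
    m=(np.hypot(*(p[:,:2]-a).T)<.045)&(p[:,2]>.062)&(p[:,2]<.076)
    if m.sum()>20: print(n,m.sum(),cv2.minEnclosingCircle(p[m][:,:2].astype(np.float32)),np.median(p[m][:,2]))
E
python3 w.py w2
```

```text
1.4833 [0.51039613 0.26752318 0.16060554] [-1.79882171e+02  6.35048556e-02  7.10705056e+01] [-0.63448948  0.81757148  0.09514892] 0.08515342958821072
A 2373 ((0.5116540789604187, 0.2619924545288086), 0.020122701302170753) 0.07001221231479966
B 2551 ((0.5115175247192383, 0.09533841162919998), 0.0205546785145998) 0.06997574109230542
```

View pics/w2.png

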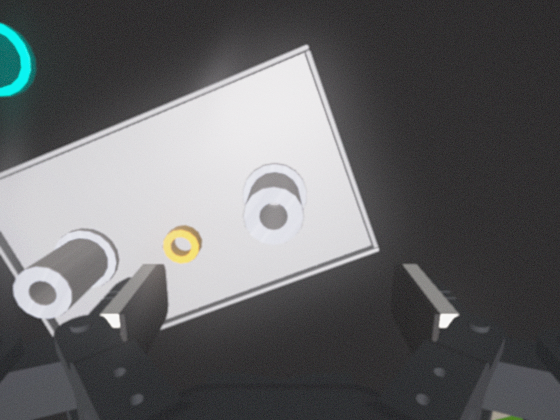

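The wrist view shows bushing A's top at (273,215), B's at (42,292) and the collar at (182,244). I'll descend on A, grip it and lift it.

{"method": "step_arm", "body": {
  "increments": [
    {"tx": 0.08,"ty": -0.2,"tz": -0.8,"spin": 0},
    {"tx": 0,"ty": 0,"tz": -0.8,"spin": 0},
    {"tx": 0,"ty": 0,"tz": -0.8,"spin": 0},
    {"tx": 0,"ty": 0,"tz": -0.8,"spin": 0},
    {"tx": 0,"ty": 0,"tz": -0.8,"spin": 0},
    {"tx": 0,"ty": 0,"tz": -0.8,"spin": 0},
    {"tx": 0,"ty": 0,"tz": -0.6,"spin": 0},
    {"tx": 0,"ty": 0,"tz": 0,"spin": 0}
  ]
}}

```text
time: 2.2
eef_pos: [0.5104, 0.2634, 0.0242]
ee_rot: [-179.8, 0.1, 71.2]
contact_force: [-0.1, 0.1, -0.1]
grip_width: 0.0851
```

{"method": "step_arm", "body": {
  "increments": [
    {"tx": 0,"ty": 0,"tz": 0,"spin": 0},
    {"tx": 0,"ty": 0,"tz": 0,"spin": 0},
    {"tx": 0,"ty": 0,"tz": 0,"spin": 0},
    {"tx": 0,"ty": 0,"tz": 0,"spin": 0},
    {"tx": 0,"ty": 0,"tz": 0,"spin": 0},
    {"tx": 0,"ty": 0,"tz": 0,"spin": 0},
    {"tx": 0,"ty": 0,"tz": 0,"spin": 0},
    {"tx": 0,"ty": 0,"tz": 0,"spin": 0}
  ],
  "hand": 30
}}

```text
time: 2.87
eef_pos: [0.5144, 0.2634, 0.0283]
ee_rot: [179.9, -0.1, 71.1]
contact_force: [-0.5, 1.3, 5.0]
grip_width: 0.0395
```

{"method": "step_arm", "body": {
  "increments": [
    {"tx": 0,"ty": 0,"tz": 0.3,"spin": 0},
    {"tx": 0,"ty": 0,"tz": 0.5,"spin": 0},
    {"tx": 0,"ty": 0,"tz": 0.6,"spin": 0},
    {"tx": 0,"ty": 0,"tz": 0.6,"spin": 0},
    {"tx": 0,"ty": 0,"tz": 0.6,"spin": 0},
    {"tx": 0,"ty": 0,"tz": 0.4,"spin": 0},
    {"tx": 0,"ty": 0,"tz": 0,"spin": 0},
    {"tx": 0,"ty": 0,"tz": 0,"spin": 0}
  ]
}}

```text
time: 3.53
eef_pos: [0.5137, 0.2629, 0.102]
ee_rot: [179.9, -0.1, 71.1]
contact_force: [0.6, 0.2, -1.5]
grip_width: 0.0394
```

{"method": "step_arm", "body": {
  "increments": [
    {"tx": 0,"ty": 0,"tz": 0,"spin": 0},
    {"tx": 0,"ty": 0,"tz": 0,"spin": 0},
    {"tx": 0,"ty": 0,"tz": 0,"spin": 0},
    {"tx": 0,"ty": 0,"tz": 0,"spin": 0},
    {"tx": 0,"ty": 0,"tz": 0,"spin": 0},
    {"tx": 0,"ty": 0,"tz": 0,"spin": 0}
  ]
}}

```text
time: 4.03
eef_pos: [0.513, 0.2627, 0.101]
ee_rot: [-180.0, 0.0, 71.1]
contact_force: [0.2, 0.5, -1.6]
grip_width: 0.0396
```

```bash
cat > f.py <<'E'
from h import *
import sys
F=[]
for i in range(5):
    s=r.read_state(); F.append(np.r_[s["contact_force"],s["torque"],s["eef_pos"],s["joint_torque"][1:4]]); c=r.camera("scene")
print(np.round(F,3)); print(np.mean(F,0).round(3),s["time"],s["grip_width"],s["ee_rot"])
cv2.imwrite(f"pics/{sys.argv[1]}.png",cv2.resize(c["frame"][130:290,180:460,::-1],None,fx=2.5,fy=2.5))
E
python3 f.py s1
```

```text
[[ 2.2600e-01  5.4500e-01 -1.6350e+00  3.8000e-02 -3.3000e-02  3.0000e-03
   5.1300e-01  2.6300e-01  1.0100e-01 -5.0331e+01  2.7869e+01  1.2000e-02]
 [ 1.0790e+00  2.8400e-01 -2.0560e+00 -3.0000e-03  1.9000e-02 -9.0000e-03
   5.1300e-01  2.6300e-01  1.0100e-01 -5.0323e+01  2.7879e+01  9.0000e-03]
 [-3.1400e-01  6.2300e-01 -2.5400e+00 -4.0000e-03 -4.5000e-02 -6.6000e-02
   5.1300e-01  2.6300e-01  1.0100e-01 -5.0322e+01  2.7890e+01  6.0000e-03]
 [-3.3300e-01 -2.9200e-01 -5.6100e-01 -9.0000e-03 -1.2000e-02 -1.1000e-02
   5.1300e-01  2.6300e-01  1.0100e-01 -5.0326e+01  2.7901e+01  4.0000e-03]
 [-1.8100e-01 -1.0410e+00 -3.6800e-01 -3.9000e-02 -4.0000e-02  1.3000e-02
   5.1300e-01  2.6300e-01  1.0100e-01 -5.0333e+01  2.7911e+01  3.0000e-03]]
[ 9.5000e-02  2.4000e-02 -1.4320e+00 -3.0000e-03 -2.2000e-02 -1.4000e-02
  5.1300e-01  2.6300e-01  1.0100e-01 -5.0327e+01  2.7890e+01  7.0000e-03] 4.2333 0.038994378719604234 [ 1.79999318e+02 -5.19841858e-03  7.11043210e+01]
```

View pics/s1.png

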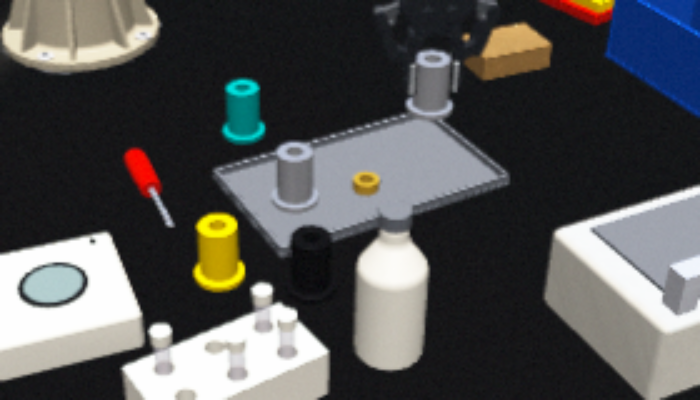

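A is held upright between the pads at (432,85), with B still standing at (295,175). A's mean force is about -1.4 N, so it should be the aluminium one. I'll put it back down by the same 75 mm and check it.

{"method": "step_arm", "body": {
  "increments": [
    {"tx": 0,"ty": 0,"tz": -0.4,"spin": 0},
    {"tx": 0,"ty": 0,"tz": -0.6,"spin": 0},
    {"tx": 0,"ty": 0,"tz": -0.6,"spin": 0},
    {"tx": 0,"ty": 0,"tz": -0.6,"spin": 0},
    {"tx": 0,"ty": 0,"tz": -0.4,"spin": 0},
    {"tx": 0,"ty": 0,"tz": -0.2,"spin": 0},
    {"tx": 0,"ty": 0,"tz": -0.15,"spin": 0},
    {"tx": 0,"ty": 0,"tz": -0.05,"spin": 0}
  ]
}}

```text
time: 4.95
eef_pos: [0.5121, 0.2624, 0.0282]
ee_rot: [-179.9, 0.1, 71.1]
contact_force: [-11.2, -4.1, 26.1]
grip_width: 0.0391
```

{"method": "step_arm", "body": {
  "increments": [
    {"tx": 0,"ty": 0,"tz": 0,"spin": 0},
    {"tx": 0,"ty": 0,"tz": 0,"spin": 0},
    {"tx": 0,"ty": 0,"tz": 0,"spin": 0},
    {"tx": 0,"ty": 0,"tz": 0,"spin": 0}
  ]
}}

```text
time: 5.28
eef_pos: [0.5121, 0.2624, 0.0283]
ee_rot: [-180.0, 0.1, 71.1]
contact_force: [-8.3, -2.8, 14.5]
grip_width: 0.0397
```

{"method": "step_arm", "body": {
  "increments": [
    {"tx": 0,"ty": 0,"tz": 0.05,"spin": 0},
    {"tx": 0,"ty": 0,"tz": 0,"spin": 0}
  ]
}}

```text
time: 5.45
eef_pos: [0.514, 0.2631, 0.0285]
ee_rot: [179.9, -0.1, 71.1]
contact_force: [0.2, 0.3, -2.1]
grip_width: 0.0393
```

{"method": "step_arm", "body": {
  "increments": [
    {"tx": 0,"ty": 0,"tz": 0,"spin": 0},
    {"tx": 0,"ty": 0,"tz": 0,"spin": 0},
    {"tx": 0,"ty": 0,"tz": 0,"spin": 0},
    {"tx": 0,"ty": 0,"tz": 0,"spin": 0},
    {"tx": 0,"ty": 0,"tz": 0,"spin": 0},
    {"tx": 0,"ty": 0,"tz": 0,"spin": 0},
    {"tx": 0,"ty": 0,"tz": 0,"spin": 0},
    {"tx": 0,"ty": 0,"tz": 0,"spin": 0}
  ],
  "hand": 85
}}

```text
time: 6.12
eef_pos: [0.5132, 0.2628, 0.0275]
ee_rot: [-180.0, -0.0, 71.1]
contact_force: [-0.0, 0.6, -0.4]
grip_width: 0.085
```

{"method": "step_arm", "body": {
  "increments": [
    {"tx": 0,"ty": 0,"tz": 0.5,"spin": 0},
    {"tx": 0,"ty": 0,"tz": 0.8,"spin": 0},
    {"tx": 0,"ty": 0,"tz": 0.8,"spin": 0},
    {"tx": 0,"ty": 0,"tz": 0.8,"spin": 0},
    {"tx": 0,"ty": 0,"tz": 0.8,"spin": 0},
    {"tx": 0,"ty": 0,"tz": 0.8,"spin": 0},
    {"tx": 0,"ty": 0,"tz": 0.6,"spin": 0},
    {"tx": 0,"ty": 0,"tz": 0,"spin": 0}
  ]
}}

```text
time: 6.78
eef_pos: [0.5152, 0.2635, 0.1587]
ee_rot: [179.7, -0.2, 71.1]
contact_force: [0.4, 0.3, 0.2]
grip_width: 0.085
```

{"method": "step_arm", "body": {
  "increments": [
    {"tx": 0,"ty": -0.8,"tz": 0,"spin": 0},
    {"tx": 0,"ty": -0.8,"tz": 0,"spin": 0},
    {"tx": 0,"ty": -0.9,"tz": 0,"spin": 0},
    {"tx": 0,"ty": -0.9,"tz": 0,"spin": 0},
    {"tx": 0,"ty": -0.9,"tz": 0,"spin": 0},
    {"tx": 0,"ty": -0.8,"tz": 0,"spin": 0},
    {"tx": 0,"ty": -0.8,"tz": 0,"spin": 0},
    {"tx": 0,"ty": -0.7,"tz": 0,"spin": 0}
  ]
}}

```text
time: 7.45
eef_pos: [0.5126, 0.0966, 0.154]
ee_rot: [-179.9, 0.0, 71.1]
contact_force: [-0.8, 0.3, -0.1]
grip_width: 0.0848
```

{"method": "step_arm", "body": {
  "increments": [
    {"tx": 0,"ty": 0,"tz": 0,"spin": 0},
    {"tx": 0,"ty": 0,"tz": 0,"spin": 0},
    {"tx": 0,"ty": 0,"tz": 0,"spin": 0}
  ]
}}

```text
time: 7.7
eef_pos: [0.5129, 0.0981, 0.1545]
ee_rot: [-179.9, -0.0, 71.1]
contact_force: [0.9, 0.0, -0.5]
grip_width: 0.0851
```

```bash
python3 w.py w3
python3 - <<'E'
from h import *
q=cloud(r.camera("top")).reshape(-1,3)
for n,c in dict(A=(.513,.263),B=(.514,.0965)).items():
    m=(np.hypot(*(q[:,:2]-c).T)<.05)&(q[:,2]>.058)&(q[:,2]<.08); print(n,m.sum(),q[m].mean(0) if m.any() else 0)
E
```

```text
7.7 [0.51294273 0.09810786 0.15448164] [-1.79948383e+02 -1.07220701e-02  7.10934558e+01] [ 0.85646972  0.02489452 -0.54038233] 0.08509481451545213
A 2725 ((0.5117383599281311, 0.2621614634990692), 0.020237239077687263) 0.06950252355515373
B 2497 ((0.5120559930801392, 0.09503073990345001), 0.020055944100022316) 0.0699811738321149
A 121 [0.5135566  0.26590954 0.06782445]
B 0 0
```

View pics/w3.png

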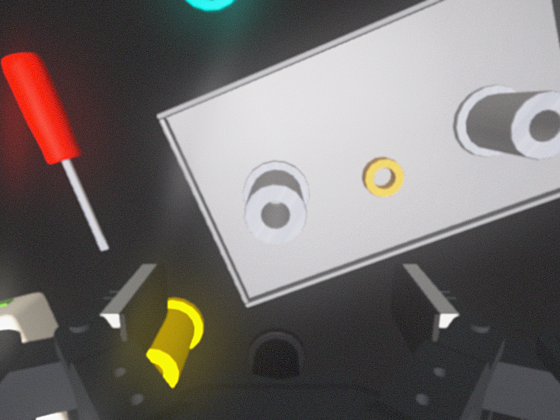

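A stands upright at (545,125) and has been let go. B is at (275,212), right under the tool, with the collar at (383,177) untouched. Now I'll grip and lift B.

{"method": "step_arm", "body": {
  "increments": [
    {"tx": 0,"ty": -0.08,"tz": -0.7,"spin": 0},
    {"tx": 0,"ty": 0,"tz": -0.8,"spin": 0},
    {"tx": 0,"ty": 0,"tz": -0.8,"spin": 0},
    {"tx": 0,"ty": 0,"tz": -0.8,"spin": 0},
    {"tx": 0,"ty": 0,"tz": -0.8,"spin": 0},
    {"tx": 0,"ty": 0,"tz": -0.7,"spin": 0},
    {"tx": 0,"ty": 0,"tz": -0.5,"spin": 0},
    {"tx": 0,"ty": 0,"tz": 0,"spin": 0}
  ]
}}

```text
time: 8.47
eef_pos: [0.5109, 0.0966, 0.0248]
ee_rot: [-179.7, 0.1, 71.2]
contact_force: [-0.5, -0.9, -0.7]
grip_width: 0.0849
```

{"method": "step_arm", "body": {
  "increments": [
    {"tx": 0,"ty": 0,"tz": 0,"spin": 0},
    {"tx": 0,"ty": 0,"tz": 0,"spin": 0},
    {"tx": 0,"ty": 0,"tz": 0,"spin": 0},
    {"tx": 0,"ty": 0,"tz": 0,"spin": 0},
    {"tx": 0,"ty": 0,"tz": 0,"spin": 0},
    {"tx": 0,"ty": 0,"tz": 0,"spin": 0},
    {"tx": 0,"ty": 0,"tz": 0,"spin": 0},
    {"tx": 0,"ty": 0,"tz": 0,"spin": 0}
  ],
  "hand": 30,
  "newtons": 80
}}

```text
time: 9.13
eef_pos: [0.5143, 0.0958, 0.0291]
ee_rot: [179.9, -0.1, 71.1]
contact_force: [-1.3, -0.3, 5.6]
grip_width: 0.0387
```

{"method": "step_arm", "body": {
  "increments": [
    {"tx": 0,"ty": 0,"tz": 0.3,"spin": 0},
    {"tx": 0,"ty": 0,"tz": 0.5,"spin": 0},
    {"tx": 0,"ty": 0,"tz": 0.6,"spin": 0},
    {"tx": 0,"ty": 0,"tz": 0.6,"spin": 0},
    {"tx": 0,"ty": 0,"tz": 0.6,"spin": 0},
    {"tx": 0,"ty": 0,"tz": 0.6,"spin": 0},
    {"tx": 0,"ty": 0,"tz": 0.5,"spin": 0},
    {"tx": 0,"ty": 0,"tz": 0.3,"spin": 0}
  ]
}}

```text
time: 9.8
eef_pos: [0.5135, 0.0958, 0.1292]
ee_rot: [179.9, -0.0, 71.1]
contact_force: [-0.1, 1.2, -4.7]
grip_width: 0.0389
```

{"method": "step_arm", "body": {
  "increments": [
    {"tx": 0,"ty": 0,"tz": 0,"spin": 0},
    {"tx": 0,"ty": 0,"tz": 0,"spin": 0},
    {"tx": 0,"ty": 0,"tz": 0,"spin": 0},
    {"tx": 0,"ty": 0,"tz": 0,"spin": 0},
    {"tx": 0,"ty": 0,"tz": 0,"spin": 0},
    {"tx": 0,"ty": 0,"tz": 0,"spin": 0}
  ]
}}

```text
time: 10.3
eef_pos: [0.5128, 0.0958, 0.1269]
ee_rot: [-179.9, 0.0, 71.1]
contact_force: [-0.4, 0.8, -4.3]
grip_width: 0.0389
```

```bash
python3 f.py s2
```

```text
[[-3.7600e-01  7.6100e-01 -4.2710e+00  2.0000e-02  3.8000e-02 -7.0000e-03
   5.1300e-01  9.6000e-02  1.2700e-01 -4.5451e+01  2.9186e+01  2.3000e-02]
 [-8.6300e-01 -1.2200e-01 -4.8610e+00  1.0000e-03 -2.0000e-03 -1.0000e-02
   5.1300e-01  9.6000e-02  1.2700e-01 -4.5409e+01  2.9174e+01  2.1000e-02]
 [-6.5700e-01 -3.5400e-01 -4.2120e+00  2.7000e-02 -4.7000e-02  3.4000e-02
   5.1300e-01  9.6000e-02  1.2700e-01 -4.5384e+01  2.9176e+01  1.8000e-02]
 [-5.2200e-01  1.0950e+00 -4.3450e+00  3.3000e-02 -3.3000e-02 -4.2000e-02
   5.1300e-01  9.6000e-02  1.2700e-01 -4.5371e+01  2.9184e+01  1.4000e-02]
 [ 3.4500e-01  5.3000e-02 -4.5080e+00 -5.0000e-03 -2.6000e-02  1.0000e-03
   5.1300e-01  9.6000e-02  1.2700e-01 -4.5366e+01  2.9196e+01  1.1000e-02]]
[-4.1500e-01  2.8700e-01 -4.4390e+00  1.5000e-02 -1.4000e-02 -5.0000e-03
  5.1300e-01  9.6000e-02  1.2700e-01 -4.5396e+01  2.9183e+01  1.7000e-02] 10.5 0.038517636710124155 [-1.79983890e+02 -2.26657482e-04  7.11059284e+01]
```

View pics/s2.png

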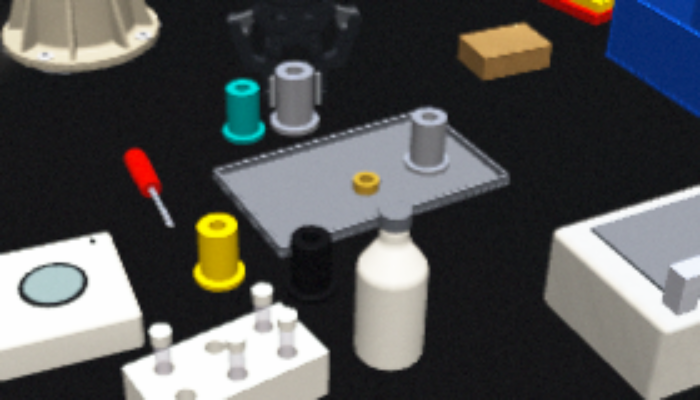

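B reads about -4.4 N against A's -1.4 N, so B is the steel one. It is held upright at (295,95), and A stands in the tray at (428,140). Next I'll carry B over the reader.

{"method": "step_arm", "body": {
  "increments": [
    {"tx": 0.1,"ty": -0.4,"tz": 0,"spin": 0},
    {"tx": 0.2,"ty": -0.7,"tz": 0,"spin": 0},
    {"tx": 0.25,"ty": -0.9,"tz": 0,"spin": 0},
    {"tx": 0.25,"ty": -0.9,"tz": 0,"spin": 0},
    {"tx": 0.25,"ty": -0.9,"tz": 0,"spin": 0},
    {"tx": 0.25,"ty": -0.9,"tz": 0,"spin": 0},
    {"tx": 0.25,"ty": -0.9,"tz": 0,"spin": 0},
    {"tx": 0.25,"ty": -0.9,"tz": 0,"spin": 0}
  ]
}}

```text
time: 11.22
eef_pos: [0.5585, -0.0686, 0.1276]
ee_rot: [180.0, 0.0, 71.1]
contact_force: [-0.6, -0.6, -3.9]
grip_width: 0.0387
```

{"method": "step_arm", "body": {
  "increments": [
    {"tx": 0.25,"ty": -0.9,"tz": 0,"spin": 0},
    {"tx": 0.25,"ty": -0.9,"tz": 0,"spin": 0},
    {"tx": 0.25,"ty": -0.9,"tz": 0,"spin": 0},
    {"tx": 0.25,"ty": -0.9,"tz": 0,"spin": 0},
    {"tx": 0.2,"ty": -0.8,"tz": 0,"spin": 0},
    {"tx": 0.2,"ty": -0.5,"tz": 0,"spin": 0},
    {"tx": 0.1,"ty": -0.2,"tz": 0,"spin": 0},
    {"tx": 0.1,"ty": 0,"tz": 0,"spin": 0}
  ]
}}

```text
time: 11.88
eef_pos: [0.5982, -0.1954, 0.1273]
ee_rot: [-180.0, -0.0, 71.0]
contact_force: [0.5, -0.2, -4.4]
grip_width: 0.0386
```

{"method": "step_arm", "body": {
  "increments": [
    {"tx": 0,"ty": 0,"tz": -0.2,"spin": 0},
    {"tx": 0,"ty": 0,"tz": -0.3,"spin": 0},
    {"tx": 0,"ty": 0,"tz": -0.2,"spin": 0},
    {"tx": 0,"ty": 0,"tz": 0,"spin": 0},
    {"tx": 0,"ty": 0,"tz": 0,"spin": 0},
    {"tx": 0,"ty": 0,"tz": 0,"spin": 0}
  ]
}}

```text
time: 12.38
eef_pos: [0.5982, -0.1936, 0.1101]
ee_rot: [-180.0, -0.0, 71.1]
contact_force: [-0.3, 0.1, -3.2]
grip_width: 0.0385
```

```bash
cat > e.py <<'E'
from h import *
s=r.read_state(); print(s["time"],s["eef_pos"],s["ee_rot"],s["contact_force"],s["grip_width"])
c=r.camera("scene"); f=c["frame"][...,::-1]; cv2.imwrite("pics/s3.png",cv2.resize(f[130:330,120:400],None,fx=2.5,fy=2.5))
q=cloud(c).reshape(-1,3)
for n,a in dict(A=(.513,.263),B=(.593,-.1955)).items():
    m=(np.hypot(*(q[:,:2]-a).T)<.04)&(q[:,2]>.056)&(q[:,2]<.165); w=q[m]
    t=w[:,2]
    print(n,m.sum(),"zmin/max",np.percentile(t,[1,99]))
    for lo,hi in((.08,.095),(.142,.155),(.058,.078)):
        k=w[(t>lo)&(t<hi)]
        if len(k)>8: print(lo,len(k),cv2.minEnclosingCircle(k[:,:2].astype(np.float32)),np.median(k[:,2]))
E
python3 e.py
```

```text
12.3833 [ 0.59815516 -0.19361212  0.11005372] [-1.79985055e+02 -8.36217281e-03  7.11480894e+01] [-0.31501166  0.1470726  -3.17904663] 0.03850327772048191
A 137 zmin/max [0.05668979 0.07225274]
0.058 127 ((0.5126618146896362, 0.26361745595932007), 0.023810306563973427) 0.06878012284831911
B 831 zmin/max [0.08788219 0.1644134 ]
0.08 103 ((0.5998502969741821, -0.19216886162757874), 0.026782503351569176) 0.09278990415050474
0.142 239 ((0.6034024357795715, -0.1941089928150177), 0.03317747265100479) 0.1498923981536597
```

View pics/s3.png

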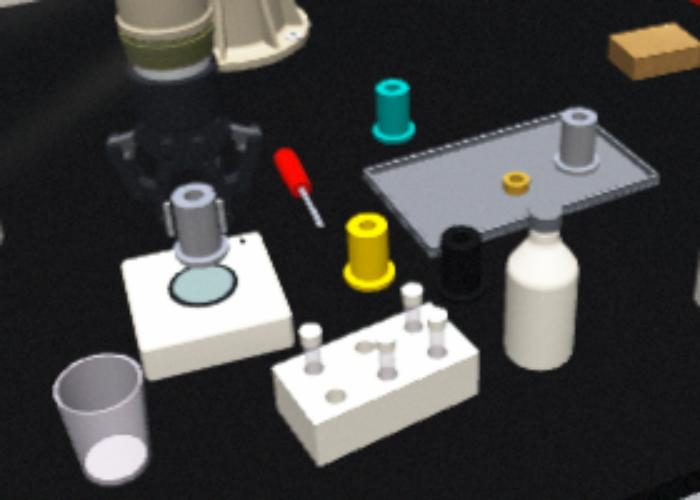

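B hangs upright over the window: its flange is at (202,250) and the window at (203,285). Measured, it is about 5 mm too far in x and 2 mm in y, so I'll trim that, settle and check.

{"method": "step_arm", "body": {
  "increments": [
    {"tx": -0.1,"ty": -0.04,"tz": 0,"spin": 0},
    {"tx": -0.1,"ty": -0.04,"tz": 0,"spin": 0},
    {"tx": 0,"ty": 0,"tz": 0,"spin": 0},
    {"tx": 0,"ty": 0,"tz": 0,"spin": 0},
    {"tx": 0,"ty": 0,"tz": 0,"spin": 0},
    {"tx": 0,"ty": 0,"tz": 0,"spin": 0},
    {"tx": 0,"ty": 0,"tz": 0,"spin": 0},
    {"tx": 0,"ty": 0,"tz": 0,"spin": 0}
  ]
}}

```text
time: 13.1
eef_pos: [0.5933, -0.1962, 0.1101]
ee_rot: [180.0, -0.0, 71.1]
contact_force: [0.3, -0.1, -5.0]
grip_width: 0.0386
```

```bash
python3 e.py
python3 - <<'E'
from rig import r
s=r.read_state(); print(s["qvel"],s["eef_pos"])
if abs(s["eef_pos"][0]-.593)<.006 and abs(s["eef_pos"][1]+.1955)<.006: print("hand in",r.hand_in())
E
```

```text
13.1 [ 0.59329721 -0.19620195  0.11006231] [ 1.79996873e+02 -5.69708436e-03  7.11057397e+01] [ 0.25905902 -0.13245726 -4.98314728] 0.03861658640722754
A 135 zmin/max [0.056414   0.07276704]
0.058 124 ((0.5153300166130066, 0.264087975025177), 0.021957306191325188) 0.06891621589762206
B 833 zmin/max [0.08839436 0.16414788]
0.08 110 ((0.5959095358848572, -0.1958342045545578), 0.026076119393110275) 0.09331033229250352
0.142 234 ((0.598516583442688, -0.19754159450531006), 0.03343190252780914) 0.1498354813099414
[ 0.03282371  0.07788965  0.06121423  0.0113212   0.02821    -0.01897063] [ 0.59330675 -0.19618867  0.11006848]
the job is handed in; nothing more can be done
hand in None
```

I handed the job in at about 13 s of the 67 s, with the heavier bushing held over the reader window. The rig reports no verdict.

- **Weighing:** I lifted bushing A (at y ≈ 0.26) about 75 mm and read about 1.4 N, so it is the aluminium one. I stood it back upright in the tray and let go. Bushing B (at y ≈ 0.096) read about 4.4 N when lifted, so it is the steel one.
- **Final hold:** The last scene-camera check put B's flange about 3 mm horizontally from my estimate of the window centre. Its underside was about 41–43 mm above the glass. B was upright and still in the last view.
- **The lighter bushing:** A stood upright in the tray, and no bystander appeared to have moved in the last picture.
- **Hiccups:** My first two move calls were refused because each row needs all four keys; nothing moved. When I set A down, the wrist force briefly reached about 26 N, and I eased off before opening the gripper. The wrist camera disagreed with the top and scene cameras by 1–3 mm. I left that uncorrected because it is well inside the 20 mm allowed at the window.

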